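# Photograph the air-conditioner remote with a half-press

## Task

Take an instant photo of the white air-conditioner remote on the grey two-tier tray. First push the pulled-out upper tier all the way home with the remote lying on it, then press the camera's red shutter button down to its halfway stop, hold it steadily there for a good second while it focuses, press it fully down to the bottom for a moment, and let it come back up. Leave everything else on the sideboard where it is.

Things in the scene. Friction and masses are not known exactly. Their poses are not given: they have to be found in the camera images.
- tray: the two-tier tray's fixed lower frame: dark grey lower tray 180 x 170 mm, 25 mm high, with four corner posts and two rails 84 mm high. Does not move. Origin at the centre of its underside, z up; its own -x is the direction in which the upper tier slides out, +x the direction in which it is pushed home
- tier (a joint): position of the grey upper tier along the tray's +x (176 mm along the slide x 146 mm, rim 16 mm high, its underside 78 mm above the sideboard) in m: 0 = pulled fully out, 0.08 = fully home against its stop. It slides with about 2 N of friction and stays where it is left
- tier_tab (a point): middle of the outer face of the tier's upright push tab, at the tier's outer (-x) end, 106 mm above the sideboard. The tab is a plate 60 mm wide (along the tier's y), 6 mm thick, reaching from 82 to 126 mm above the sideboard; nothing stands outside it. Axes as the tray's: push along +x. It moves with the tier
- tier_mid (a point): centre of the upper tier's floor, 82 mm above the sideboard; moves with the tier, axes as the tray's
- acremote_mid (a point): centre of the white air-conditioner remote, 110 x 48 x 18 mm, lying loose on the tier's floor between its rims; z up
- camera: fixed turquoise instant camera, does not move: body 72 mm deep x 128 mm wide, flat top 112 mm above the sideboard, on a steel base 110 x 140 mm. Origin at the centre of its underside, z up; lens towards its own -x. The red shutter button is on its top
- shutter (a point): point on the red button's vertical axis at the height of the camera's flat top. The button is 26 mm across; unpressed, its top is 13 to 19 mm above this point: the height of its threaded stem differs from start to start and is not given, so it must be felt. Around it a fixed collar 36 mm across, 3 mm high; nothing else is near or higher
- shutter_half (a joint): first stage of the button: 0 = up, 0.004 m = at the halfway stop. Spring 1 N rising to 3 N. The button moves straight down and springs back
- shutter_full (a joint): second stage, beyond the halfway stop: 0 until the push exceeds about 9 N, then gives up to 0.004 m at 13 N, where it is at the bottom (whole travel 8 mm). Springs back. A push of 4 to 8 N therefore rests at the halfway stop
- tvremote: black TV remote, 145 x 42 x 17 mm, lying in the lower tier of the tray; origin at the centre of its underside. A bystander.
- coaster: round green glass coaster, 92 mm across, 7 mm thick, on the sideboard; origin at the centre of its underside. A bystander.
- dish: blue ceramic dish of AA batteries, 116 mm across, 30 mm high; origin at the centre of its underside. A bystander.
- mug: white mug, 80 mm across, 90 mm high; origin at the centre of its underside. A bystander.
- candle: candle jar of amber glass with a wooden cap, 72 mm across, 80 mm high; origin at the centre of its underside. A bystander.
- filmbox: cardboard film box, 75 x 95 x 45 mm; origin at the centre of its underside. A bystander.
- case: brown spectacle case, 160 x 62 x 40 mm; origin at the centre of its underside. A bystander.
Not all that is in view belongs to the job. Leave any pink look-alike of the camera alone.

How it is judged:
On the way, in this order (a step that is already met when the one before it is completed fails the run):
1. the upper tier is pushed home (within 4 mm) with the remote on it, button still up (value of joint tier above 0.076 m and value of joint shutter_half below 0.0015 m and horizontal distance between acremote_mid and tier_mid below 0.05 m and angle between acremote_mid's own z axis and vertical below 0.25 rad), for 0.2 s.
2. the button rests at its halfway stop (first stage at least 3.2 of 4 mm, second stage under 1 mm) for 0.8 s (value of joint shutter_half above 0.0032 m and value of joint shutter_full below 0.001 m and value of joint tier above 0.076 m), for 0.8 s.
3. the button is fully down (second stage at least 3.2 of 4 mm) for 0.1 s (value of joint each of shutter_half, shutter_full above 0.0032 m and value of joint tier above 0.076 m), for 0.1 s.
At the end, for the whole second after the job is handed in: the tier is home (within 4 mm of its stop), the button is up again (each stage within 1 mm), and the white remote lies at rest and flat on the upper tier, its centre within 50 mm of the tier's centre (value of joint tier above 0.076 m and value of joint each of shutter_half, shutter_full below 0.001 m and horizontal distance between acremote_mid and tier_mid below 0.05 m and angle between acremote_mid's own z axis and vertical below 0.25 rad and linear speed of acremote below 0.02 m/s); the robot touches nothing.
It fails at once if the shutter is pressed past its halfway stop (second stage over 2 mm) while the tier is out by more than 8 mm (value of joint shutter_full above 0.002 m and value of joint tier below 0.072 m).
It fails at once if the white remote leaves its place on the upper tier (over 60 mm from its centre) or is turned over (horizontal distance between acremote_mid and tier_mid above 0.06 m or angle between acremote_mid's own z axis and vertical above 0.6 rad).
It fails at once if another thing on the sideboard is moved more than 25 mm (distance of any of tvremote, coaster, dish, mug, candle, filmbox, case from where it was at the start of the episode above 0.025 m).
It also fails if it takes over 54 s, if anything falls off the work surface, if the arm or the gripper's body presses on something with over 40 N, if the wrist force passes 120 N, or if a joint passes its speed limit or range.

## Robot

A 7-joint arm with a two-finger parallel gripper is mounted at the origin on the work surface. World frame = base frame: x ahead of the robot, y to its left, z up, the work surface at z = 0. Lengths are in m, angles in rad, forces in N, time in s.
With the tool pointing down it reaches from about 0.4 to 0.9 m from the base axis. Payload 5.6 kg.
Tool frame: the origin (TCP) lies at the very end of the fingers, on their centre line; the grasp point (between the pads) lies 19 mm behind it; z points along the fingers, y is the line along which they close (so a half turn about z gives the same grasp; the last joint's range is limited). The gripper opens to 92 mm and grips with 3 to 60 N. Pads are 20 mm wide; open, the fingers measure 128 mm over their backs; the gripper's body (75 mm by 189 mm) begins 69 mm behind the grasp point.
Start: joints at [-1.277, 0.468, -0.012, 1.603, 0.006, 1.071, -0.056], TCP at [0.215, 0.613, 0.215] pointing down, gripper open.
Joint ranges: [-2.53, 2.53], [-0.31, 2.02], [-1.57, 1.55], [0.28, 2.44], [-1.29, 4.43], [0.15, 1.84], [-2.92, 2.92]. Speed limits (rad/s): [2.57, 2.57, 3.14, 3.14, 3.14, 3.14, 3.14].

## Interface

Orientations are given as a 3x3 rotation matrix whose columns are the frame's x, y, z axes.
In Python, from bench import robot gives the robot as it stands.
- The arm moves only by the tool play_rows, never from a script. Its argument "targets" is a list of rows, each an object with "travel": the shift along the tool's x, y, z in mm, a list of three; "rotation": the turn, a rotation vector about the tool's x, y, z in degrees, a list of three; "jaw": the finger opening in mm, from 0 to 91.9. A call has exactly 5 rows; each row is the pose to reach, as a shift and turn from the pose commanded when the call began, along the tool's axes at that moment; what a row does not reach only later rows make up. A row lasts 1/12 s, in which the tool goes at most 41.7 mm and 7.16 degrees, less where a joint would pass 70% of its speed; a pose out of reach is approached as far as the arm can. A call with a gripper value outside its range is refused whole. The fingers move at their own pace and stop on an object; "grip_force" is the grip in N (left out, the last holds). Time passes only in rows, so rows that repeat a pose let the fingers close, or fill a call up. It gives the time, the measured TCP pose, the force, the opening and the grip force at its end, in the units of the state.
- robot.observe(): the state, without advancing time (a new reading comes with each control period).
- robot.snapshot(name): name is "scene" or "top"; returns (picture, depth): 384x512x3 uint8, red, green, blue; 384x512 float32, m along the optical axis (not along the pixel's ray), 0 where there is no reading.
- robot.get_calibration(name): a dict with "fx", "fy", "cx", "cy" (pixels), "dist_coeffs" ([k1, k2, p1, p2, k3] as OpenCV has them; the pictures are not rectified), "rvec" (rotation vector, rad) and "tvec" (3), from world to camera coordinates, as OpenCV has them. Camera axes: x right, y down, z forward; pixel columns grow to the right and rows downward; lengths in m; the calibration is good to about 2 mm. A picture is of the moment at which its call begins. get_calibration takes no time and is no camera call.
- robot.job_done(): hands the job in; it is judged then, once.
The state is a dict: "time": time; "q": joint angles; "qvel": joint speeds; "joint_efforts": joint torques, N m; "tcp_pos": TCP position; "eef_rot": TCP orientation; "force": force on the tool from outside, world axes, zero at the start; "torque": the same for the moment, N m; "width": finger opening in m; "grasp_force": force on a finger pad.
Only numpy, scipy, OpenCV 4.12 (cv2) and the standard library are available. Lean on these libraries where they do the work, as an engineer would, in place of code of your own. Each camera call takes 0.05 s, during which the arm holds its last target. There are 200 camera calls.

## Working session

There is one attempt and no reset: what is moved stays moved. The work goes in short steps, Python scripts to look and compute and a tool call to move; the robot and the scene stay as the last step left them, time stands still between calls to the robot, and variables do not carry over. Pictures are saved under pics/ and viewed, at most 10 in all, crops included, and the job is handed in when it is done.

Besides the shell and the picture viewer there is one more tool, called after "Call:" as name(argument=value, ...), one argument or row to a line, values as JSON. play_rows: Moves the arm, as the interface text tells. Its arguments: {"type":"object","properties":{"targets":{"type":"array","items":{"type":"object","properties":{"travel":{"type":"array","items":{"type":"number"}},"rotation":{"type":"array","items":{"type":"number"}},"jaw":{"type":"number"}}}},"grip_force":{"type":"number"}},"required":["targets"]}

```bash
mkdir -p pics; cat > h.py <<'E'
import numpy as np,cv2
from bench import robot
def shot(n):
    im,d=robot.snapshot(n); c=robot.get_calibration(n)
    K=np.array([[c['fx'],0,c['cx']],[0,c['fy'],c['cy']],[0,0,1.]])
    R=cv2.Rodrigues(np.array(c['rvec'],float))[0];t=np.array(c['tvec'],float)
    u,v=np.meshgrid(np.arange(512.),np.arange(384.))
    p=cv2.undistortPoints(np.stack([u,v],-1).reshape(-1,1,2),K,np.array(c['dist_coeffs'],float)).reshape(384,512,2)
    P=np.dstack([p*d[...,None],d])
    W=(P-t)@R; W[d==0]=np.nan
    return im,d,W
E
python3 - <<'E'
from h import *
o=robot.observe();print({k:np.round(v,3).tolist() for k,v in o.items()})
for n in('scene','top'):
    im,d,W=shot(n);np.savez(n+'.npz',im=im,W=W)
    cv2.imwrite(f'pics/{n}0.png',cv2.resize(im[...,::-1],(800,600)))
E
```

```text
{'time': 0.0, 'q': [-1.277, 0.468, -0.012, 1.604, 0.006, 1.071, -0.056], 'qvel': [0.0, 0.0, 0.001, -0.002, -0.0, -0.002, 0.001], 'joint_efforts': [-0.0, -52.059, -0.013, -24.375, -0.057, 0.017, 0.0], 'tcp_pos': [0.215, 0.613, 0.214], 'eef_rot': [[-0.944, 0.331, -0.0], [0.331, 0.944, -0.002], [-0.0, -0.002, -1.0]], 'force': [-0.245, 0.176, 0.657], 'torque': [0.038, 0.003, -0.025], 'grasp_force': 0.0, 'width': 0.092}
```

View pics/scene0.png

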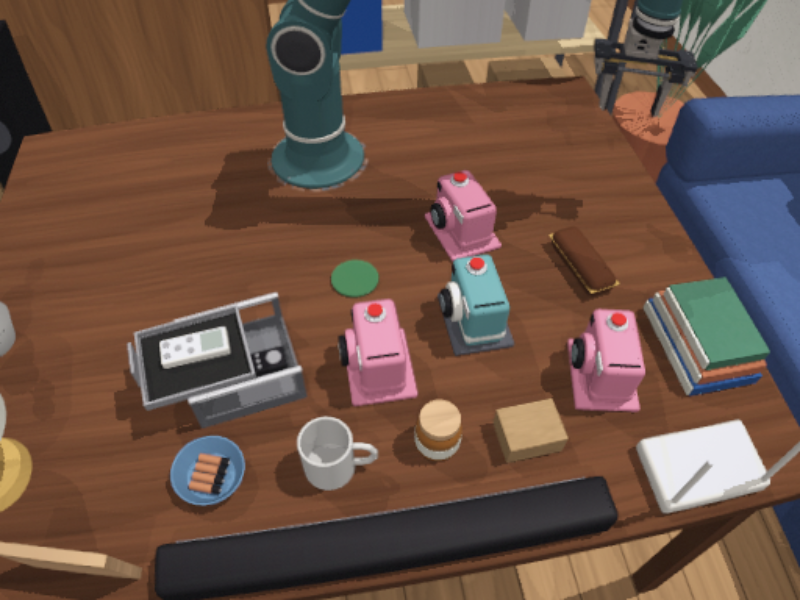

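View pics/top0.png

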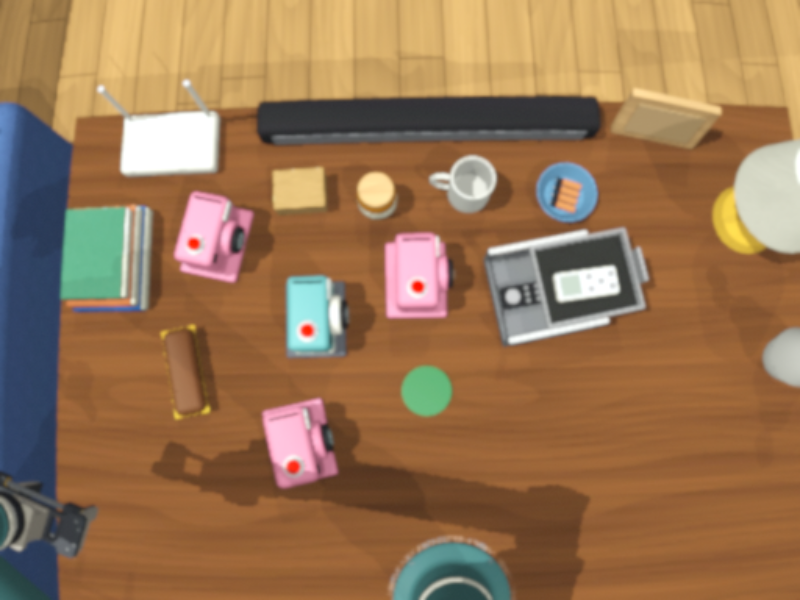

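The scene view shows the tray at left with its push tab at about (135,360), and the turquoise camera at (480,300). In the top view (800x600) its red button is at (307,330), the tab at (641,265) and the white remote at (587,283). Pink cameras stand around it.

```bash
python3 - <<'E'
from h import *
for n in('top','scene'):
    z=np.load(n+'.npz');im,W=z['im'].astype(int),z['W']
    r=(im[...,0]>170)&(im[...,1]<80)&(im[...,2]<80)
    k,l,s,c=cv2.connectedComponentsWithStats(r.astype(np.uint8))
    for i in range(1,k):
        if s[i,4]>15: 
            m=W[l==i]; print(n,'red',c[i].round(1),s[i,4],np.nanmedian(m,0).round(4),((np.nanmin(m,0)+np.nanmax(m,0))/2).round(4))
z=np.load('top.npz');im,W=z['im'],z['W']
# tray region, z of things
sub=W[140:225,305:420]; 
u0=305;v0=140
Z=sub[...,2]
def rep(name,m):
    p=sub[m]; q=p[:,:2].astype(np.float32); print(name,len(q),cv2.minAreaRect(q),p[:,2].mean().round(4))
k=lambda m:m
for nm,lo,hi in(('tab',.112,.132),('remote',.09,.11),('any>.07',.07,.14)):
    m=((Z>lo)&(Z<hi)).astype(np.uint8);kk,l,s,c=cv2.connectedComponentsWithStats(m)
    for i in range(1,kk):
        if s[i,4]>12: print(c[i]+[u0,v0]);rep(nm,l==i)
im2=im[140:225,305:420].astype(int)
rep('white',(im2.min(2)>200)&(Z>.08))
big=cv2.resize(im[120:240,290:440,::-1],(750,600),interpolation=cv2.INTER_CUBIC);cv2.imwrite('pics/crop.png',big)
# turquoise top
m=(W[...,2]>.106)&(W[...,2]<.117)&(im[...,1]>im[...,0]+40.)&(im[...,2].astype(int)>120)
print('cam top',cv2.minAreaRect(W[m][:,:2].astype(np.float32)),m.sum())
E
```

```text
top red [123.6 155.4] 30 [0.6399 0.4377 0.1257] [0.6387 0.4378 0.1263]
top red [267. 183.] 27 [0.5552 0.0522 0.1253] [0.5551 0.0522 0.126 ]
top red [196.4 211. ] 25 [0.485  0.2388 0.1261] [0.4851 0.238  0.1257]
top red [187.3 298.8] 36 [0.2589 0.2638 0.1257] [0.2587 0.264  0.1255]
scene red [294.  112.9] 31 [0.2637 0.2644 0.1274] [0.2618 0.2649 0.1272]
scene red [304.7 168. ] 46 [0.4864 0.2408 0.1267] [0.4869 0.2403 0.1267]
scene red [239.6 198. ] 53 [0.5579 0.0536 0.1264] [0.5577 0.0543 0.1278]
scene red [395.6 204. ] 51 [0.6425 0.4382 0.1267] [0.6414 0.4385 0.1258]
[410.         168.87234043]
tab 94 ((0.5868587493896484, -0.33676642179489136), (0.060168277472257614, 0.008741014637053013), 11.407288551330566) 0.1226
[379.00464037 175.56612529]
remote 431 ((0.572421133518219, -0.24826458096504211), (0.14604692161083221, 0.17920410633087158), 10.363079071044922) 0.095
[374.63534362 181.36044881]
remote 713 ((0.5589101314544678, -0.2427438348531723), (0.04899144917726517, 0.11147944629192352), 7.27898645401001) 0.1
[373.35324276 177.50858754]
any>.07 3901 ((0.5659999251365662, -0.21569646894931793), (0.1685807853937149, 0.2552872598171234), 10.26623249053955) 0.0886
white 1093 ((0.5615637302398682, -0.1933302879333496), (0.16780738532543182, 0.20814193785190582), 10.259902954101562) 0.0944
cam top ((0.5160597562789917, 0.24067068099975586), (0.12491216510534286, 0.06894814223051071), 2.410339593887329) 937
```

View pics/crop.png

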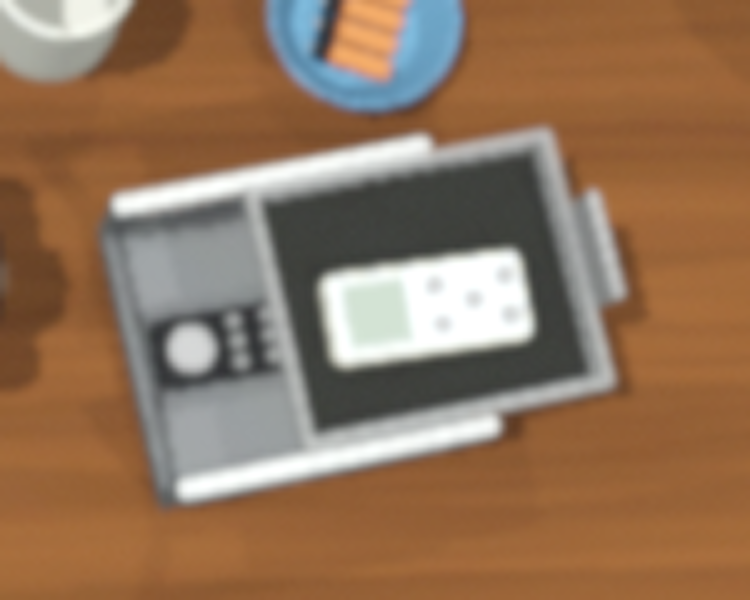

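The crop shows the tier pulled out to the right, tab at about (603,245) and remote roughly centred at (428,305), long axis about 10° off the world y axis.

```bash
cat >> h.py <<'E'
def plan(goal,yaw=None):
    o=robot.observe();R=np.array(o['eef_rot']);p=np.array(o['tcp_pos'])
    out='t=%.2f p=%s F=%s w=%.3f | travel %s'%(o['time'],p.round(4),np.round(o['force'],1),o['width'],(R.T@(np.array(goal)-p)*1000).round(1))
    if yaw is not None:
        y=np.deg2rad(yaw);c,s=np.cos(y),np.sin(y)
        T=np.array([[c,s,0],[s,-c,0],[0,0,-1]])
        out+=' rot %s'%np.rad2deg(cv2.Rodrigues(R.T@T)[0].ravel()).round(1)
    print(out)
E
python3 - <<'E'
from h import *
z=np.load('top.npz');W=z['W'];s=np.load('scene.npz')['W']
for A in(W,s):
    q=A[(A[...,1]<-.36)&(A[...,1]>-.8)&(A[...,0]>.3)&(A[...,0]<.9)&(A[...,2]>.03)]
    print(len(q),q[:,1].max() if len(q) else 0, np.nanmin(q,0),np.nanmax(q,0))
    for y in np.arange(-.8,-.36,.04):
        g=q[(q[:,1]>y)&(q[:,1]<=y+.04)]
        if len(g): print(y.round(2),len(g),g[:,0].min().round(3),g[:,0].max().round(3),g[:,2].min().round(3),g[:,2].max().round(3))
plan([.5,.2,.23],100.3)
plan([.5,-.2,.23],100.3)
plan([.594,-.38,.23],100.3)
E
```

```text
4313 -0.3601009870104439 [ 0.3664962  -0.66086648  0.03003842] [ 0.89992439 -0.36010099  0.29347002]
-0.68 54 0.366 0.475 0.057 0.098
-0.64 588 0.37 0.609 0.031 0.185
-0.6 401 0.599 0.795 0.03 0.286
-0.56 1751 0.613 0.782 0.148 0.293
-0.52 479 0.654 0.885 0.03 0.2
-0.48 351 0.85 0.896 0.03 0.135
-0.44 348 0.859 0.899 0.03 0.136
-0.4 341 0.868 0.9 0.03 0.136
919 -0.3603548976367832 [ 0.37828934 -0.62557832  0.03017249] [ 0.89999771 -0.3603549   0.16269034]
-0.64 154 0.378 0.453 0.031 0.082
-0.6 4 0.679 0.698 0.03 0.032
-0.56 4 0.641 0.655 0.15 0.159
-0.52 192 0.654 0.885 0.03 0.163
-0.48 209 0.864 0.894 0.033 0.137
-0.44 219 0.872 0.9 0.03 0.137
-0.4 137 0.882 0.9 0.03 0.136
t=0.10 p=[0.2147 0.613  0.2138] F=[-0.9  0.1 -0.5] w=0.092 | travel [-405.8 -295.5  -15.7] rot [-0.1  0.  60.4]
t=0.10 p=[0.2147 0.613  0.2138] F=[-0.9  0.1 -0.5] w=0.092 | travel [-538.  -673.1  -15.2] rot [-0.1  0.  60.4]
t=0.10 p=[0.2147 0.613  0.2138] F=[-0.9  0.1 -0.5] w=0.092 | travel [-686.2 -811.9  -14.9] rot [-0.1  0.  60.4]
```

Call:
play_rows(
  targets=[
    {"travel": [-33,-24,-2],"rotation": [0,0,6],"jaw": 0},
    {"travel": [-66,-48,-5],"rotation": [0,0,12],"jaw": 0},
    {"travel": [-99,-72,-8],"rotation": [0,0,18],"jaw": 0},
    {"travel": [-132,-96,-12],"rotation": [0,0,24],"jaw": 0},
    {"travel": [-165,-120,-15],"rotation": [0,0,30],"jaw": 0},
  ],
)

```text
time: 0.52
tcp_pos: [0.3316, 0.4438, 0.2295]
eef_rot: [[-0.648, 0.761, -0.0], [0.761, 0.648, -0.0], [-0.0, -0.0, -1.0]]
force: [1.0, 0.4, -1.1]
width: 0.0609
grasp_force: 0.0
```

```bash
python3 -c "
from h import *
plan([.5,.2,.23],100.3)
plan([.5,-.2,.23],100.3)
plan([.594,-.38,.23],100.3)"
```

```text
t=0.52 p=[0.3316 0.4438 0.2295] F=[ 1.   0.4 -1.1] w=0.061 | travel [-294.8  -29.8   -0.5] rot [-0.   0.  30.1]
t=0.52 p=[0.3316 0.4438 0.2295] F=[ 1.   0.4 -1.1] w=0.061 | travel [-5.994e+02 -2.891e+02 -3.000e-01] rot [-0.   0.  30.1]
t=0.52 p=[0.3316 0.4438 0.2295] F=[ 1.   0.4 -1.1] w=0.061 | travel [-7.974e+02 -3.342e+02 -3.000e-01] rot [-0.   0.  30.1]
```

Call:
play_rows(
  targets=[
    {"travel": [-38,-4,0],"rotation": [0,0,6],"jaw": 0},
    {"travel": [-76,-8,0],"rotation": [0,0,12],"jaw": 0},
    {"travel": [-114,-12,0],"rotation": [0,0,18],"jaw": 0},
    {"travel": [-152,-15,0],"rotation": [0,0,24],"jaw": 0},
    {"travel": [-190,-19,0],"rotation": [0,0,30],"jaw": 0},
  ],
)

```text
time: 0.93
tcp_pos: [0.441, 0.2875, 0.2295]
eef_rot: [[-0.181, 0.984, -0.0], [0.984, 0.181, 0.0], [0.0, -0.0, -1.0]]
force: [0.8, 0.4, -0.4]
width: 0.0276
grasp_force: 0.0
```

Call:
play_rows(
  targets=[
    {"travel": [-40,-2,0],"rotation": [0,0,0],"jaw": 0},
    {"travel": [-80,-4,0],"rotation": [0,0,0],"jaw": 0},
    {"travel": [-120,-7,0],"rotation": [0,0,0],"jaw": 0},
    {"travel": [-160,-9,0],"rotation": [0,0,0],"jaw": 0},
    {"travel": [-200,-12,0],"rotation": [0,0,0],"jaw": 0},
  ],
)

```text
time: 1.35
tcp_pos: [0.4655, 0.0886, 0.2295]
eef_rot: [[-0.186, 0.983, -0.0], [0.983, 0.186, 0.0], [0.0, -0.0, -1.0]]
force: [0.9, -0.1, -0.7]
width: 0.0006
grasp_force: 0.0
```

Call:
play_rows(
  targets=[
    {"travel": [-40,-2,0],"rotation": [0,0,0],"jaw": 0},
    {"travel": [-80,-4,0],"rotation": [0,0,0],"jaw": 0},
    {"travel": [-120,-7,0],"rotation": [0,0,0],"jaw": 0},
    {"travel": [-160,-9,0],"rotation": [0,0,0],"jaw": 0},
    {"travel": [-200,-12,0],"rotation": [0,0,0],"jaw": 0},
  ],
)

```text
time: 1.77
tcp_pos: [0.4908, -0.11, 0.2296]
eef_rot: [[-0.186, 0.983, 0.0], [0.983, 0.186, 0.0], [0.0, 0.0, -1.0]]
force: [1.4, 0.2, 0.6]
width: 0.0004
grasp_force: 0.0
```

```bash
python3 -c "
from h import *
plan([.594,-.375,.23],100.3)"
```

```text
t=1.77 p=[ 0.4908 -0.11    0.2296] F=[1.4 0.2 0.6] w=0.000 | travel [-279.5   52.1   -0.5] rot [ 0.  -0.   0.4]
```

Call:
play_rows(
  targets=[
    {"travel": [-35,6,0],"rotation": [0,0,0],"jaw": 0},
    {"travel": [-70,13,0],"rotation": [0,0,0],"jaw": 0},
    {"travel": [-105,19,0],"rotation": [0,0,0],"jaw": 0},
    {"travel": [-140,26,0],"rotation": [0,0,0.2],"jaw": 0},
    {"travel": [-175,33,0],"rotation": [0,0,0.4],"jaw": 0},
  ],
)

```text
time: 2.18
tcp_pos: [0.5562, -0.2755, 0.2291]
eef_rot: [[-0.179, 0.984, -0.001], [0.984, 0.179, 0.0], [0.001, -0.001, -1.0]]
force: [0.5, -0.4, -0.0]
width: 0.0002
grasp_force: 0.0
```

Call:
play_rows(
  targets=[
    {"travel": [-35,7,0],"rotation": [0,0,0],"jaw": 0},
    {"travel": [-70,13,0],"rotation": [0,0,0],"jaw": 0},
    {"travel": [-104,20,0],"rotation": [0,0,0],"jaw": 0},
    {"travel": [-104,20,35],"rotation": [0,0,0],"jaw": 0},
    {"travel": [-104,20,70],"rotation": [0,0,0],"jaw": 0},
  ],
)

```text
time: 2.6
tcp_pos: [0.5948, -0.3768, 0.16]
eef_rot: [[-0.176, 0.984, 0.003], [0.984, 0.176, -0.004], [-0.004, 0.003, -1.0]]
force: [0.1, 0.1, -1.7]
width: 0.0004
grasp_force: 0.0
```

Call:
play_rows(
  targets=[
    {"travel": [0,0,25],"rotation": [0,0,0],"jaw": 0},
    {"travel": [0,0,45],"rotation": [0,0,0],"jaw": 0},
    {"travel": [0,0,55],"rotation": [0,0,0],"jaw": 0},
    {"travel": [0,0,55],"rotation": [0,0,0],"jaw": 0},
    {"travel": [0,0,55],"rotation": [0,0,0],"jaw": 0},
  ],
)

```text
time: 3.02
tcp_pos: [0.5943, -0.373, 0.1047]
eef_rot: [[-0.179, 0.984, -0.0], [0.984, 0.179, -0.0], [-0.0, -0.0, -1.0]]
force: [-0.1, -0.6, 0.4]
width: 0.0007
grasp_force: 0.0
```

```bash
python3 -c "
from h import *
plan([.5879,-.3407,.104],100.3)
for n in ['top']:
  im,d,W=shot(n); cv2.imwrite('pics/top1.png',cv2.resize(im[100:260,260:470,::-1],(788,600),interpolation=cv2.INTER_CUBIC))"
```

```text
t=3.02 p=[ 0.5943 -0.373   0.1047] F=[-0.1 -0.6  0.4] w=0.001 | travel [32.9 -0.5  0.7] rot [-0.  0.  0.]
```

View pics/top1.png

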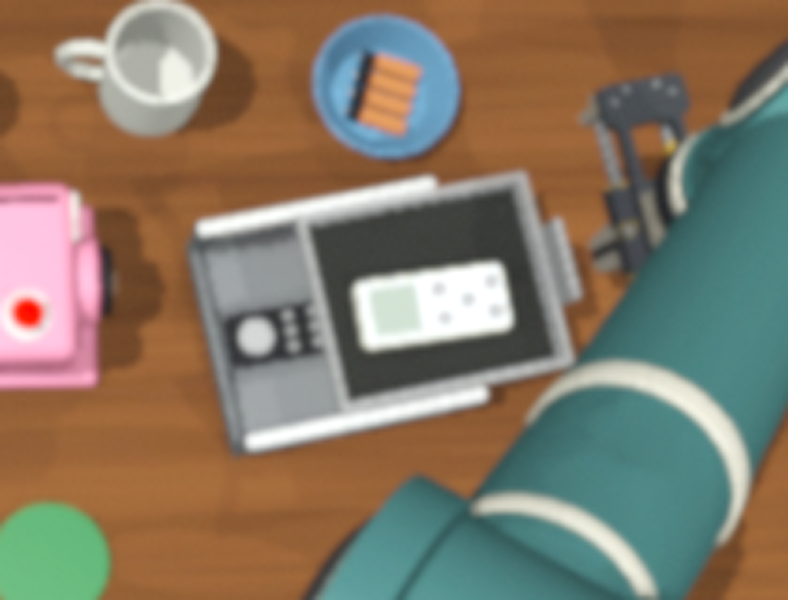

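The gripper (605,255) stands just outside the tab (565,260), in line with it; the tray is clear.

Call:
play_rows(
  targets=[
    {"travel": [6,0,0],"rotation": [0,0,0],"jaw": 0},
    {"travel": [11,0,0],"rotation": [0,0,0],"jaw": 0},
    {"travel": [15,0,0],"rotation": [0,0,0],"jaw": 0},
    {"travel": [19,0,0],"rotation": [0,0,0],"jaw": 0},
    {"travel": [23,0,0],"rotation": [0,0,0],"jaw": 0},
  ],
)

```text
time: 3.48
tcp_pos: [0.5904, -0.3496, 0.1051]
eef_rot: [[-0.179, 0.984, 0.001], [0.984, 0.179, -0.0], [-0.0, 0.001, -1.0]]
force: [1.3, -4.9, 0.1]
width: 0.0004
grasp_force: 1.7
```

Call:
play_rows(
  targets=[
    {"travel": [4,0,0],"rotation": [0,0,0],"jaw": 0},
    {"travel": [8,0,0],"rotation": [0,0,0],"jaw": 0},
    {"travel": [12,0,0],"rotation": [0,0,0],"jaw": 0},
    {"travel": [16,0,0],"rotation": [0,0,0],"jaw": 0},
    {"travel": [20,0,0],"rotation": [0,0,0],"jaw": 0},
  ],
)

```text
time: 3.9
tcp_pos: [0.5868, -0.3306, 0.1049]
eef_rot: [[-0.179, 0.984, 0.001], [0.984, 0.179, -0.001], [-0.001, 0.001, -1.0]]
force: [1.0, -1.9, 0.5]
width: 0.0004
grasp_force: 1.1
```

Call:
play_rows(
  targets=[
    {"travel": [4,0,0],"rotation": [0,0,0],"jaw": 0},
    {"travel": [8,0,0],"rotation": [0,0,0],"jaw": 0},
    {"travel": [12,0,0],"rotation": [0,0,0],"jaw": 0},
    {"travel": [16,0,0],"rotation": [0,0,0],"jaw": 0},
    {"travel": [20,0,0],"rotation": [0,0,0],"jaw": 0},
  ],
)

```text
time: 4.32
tcp_pos: [0.583, -0.3105, 0.1046]
eef_rot: [[-0.179, 0.984, 0.0], [0.984, 0.179, -0.0], [-0.0, 0.0, -1.0]]
force: [1.6, -2.5, 2.6]
width: 0.0003
grasp_force: 1.1
```

Call:
play_rows(
  targets=[
    {"travel": [4,0,0],"rotation": [0,0,0],"jaw": 0},
    {"travel": [8,0,0],"rotation": [0,0,0],"jaw": 0},
    {"travel": [12,0,0],"rotation": [0,0,0],"jaw": 0},
    {"travel": [16,0,0],"rotation": [0,0,0],"jaw": 0},
    {"travel": [20,0,0],"rotation": [0,0,0],"jaw": 0},
  ],
)

```text
time: 4.73
tcp_pos: [0.5794, -0.2908, 0.1046]
eef_rot: [[-0.179, 0.984, 0.0], [0.984, 0.179, -0.0], [-0.0, 0.0, -1.0]]
force: [1.9, -1.5, 2.8]
width: 0.0004
grasp_force: 1.1
```

```bash
python3 -c "
from h import *
plan([.5736,-.2617,.104],100.3)"
```

```text
t=4.73 p=[ 0.5794 -0.2908  0.1046] F=[ 1.9 -1.5  2.8] w=0.000 | travel [29.7 -0.5  0.6] rot [0. 0. 0.]
```

Call:
play_rows(
  targets=[
    {"travel": [4,0,0],"rotation": [0,0,0],"jaw": 0},
    {"travel": [7,0,0],"rotation": [0,0,0],"jaw": 0},
    {"travel": [10,0,0],"rotation": [0,0,0],"jaw": 0},
    {"travel": [13,0,0],"rotation": [0,0,0],"jaw": 0},
    {"travel": [16,0,0],"rotation": [0,0,0],"jaw": 0},
  ],
)

```text
time: 5.15
tcp_pos: [0.5777, -0.2821, 0.1049]
eef_rot: [[-0.176, 0.984, 0.006], [0.984, 0.176, -0.012], [-0.013, 0.003, -1.0]]
force: [10.2, -21.4, -13.4]
width: 0.0002
grasp_force: 11.1
```

Call:
play_rows(
  targets=[
    {"travel": [1,0,0],"rotation": [0,0,0],"jaw": 0},
    {"travel": [2,0,0],"rotation": [0,0,0],"jaw": 0},
    {"travel": [3,0,0],"rotation": [0,0,0],"jaw": 0},
    {"travel": [3.5,0,0],"rotation": [0,0,0],"jaw": 0},
    {"travel": [4,0,0],"rotation": [0,0,0],"jaw": 0},
  ],
)

```text
time: 5.57
tcp_pos: [0.5777, -0.2821, 0.105]
eef_rot: [[-0.174, 0.985, 0.008], [0.985, 0.174, -0.018], [-0.019, 0.005, -1.0]]
force: [11.7, -25.0, -16.2]
width: 0.0006
grasp_force: 12.8
```

Call:
play_rows(
  targets=[
    {"travel": [-6,0,0],"rotation": [0,0,0],"jaw": 0},
    {"travel": [-16,0,0],"rotation": [0,0,0],"jaw": 0},
    {"travel": [-30,0,0],"rotation": [0,0,0],"jaw": 0},
    {"travel": [-50,0,0],"rotation": [0,0,0],"jaw": 0},
    {"travel": [-50,0,0],"rotation": [0,0,0],"jaw": 0},
  ],
)

```text
time: 5.98
tcp_pos: [0.5838, -0.3245, 0.1045]
eef_rot: [[-0.176, 0.984, -0.001], [0.984, 0.176, -0.002], [-0.002, -0.001, -1.0]]
force: [-1.4, -0.6, 0.5]
width: 0.0007
grasp_force: 0.0
```

```bash
python3 -c "
from h import *
plan([.5736,-.2617,.104],100.3)
im,d,W=shot('top'); cv2.imwrite('pics/top2.png',cv2.resize(im[100:260,260:470,::-1],(788,600),interpolation=cv2.INTER_CUBIC))
print(robot.observe()['force'])
sub=W[140:225,305:420];Z=sub[...,2]
for nm,lo,hi in(('tab',.112,.132),('rim',.0905,.11)):
    m=((Z>lo)&(Z<hi)).astype(np.uint8);kk,l,s,c=cv2.connectedComponentsWithStats(m)
    for i in range(1,kk):
        if s[i,4]>12: print(nm,s[i,4],c[i]+[305,140],cv2.minAreaRect(sub[l==i][:,:2].astype(np.float32)))
"
```

```text
t=5.98 p=[ 0.5838 -0.3245  0.1045] F=[-1.4 -0.6  0.5] w=0.001 | travel [63.6  1.   0.4] rot [-0.1  0.1 -0.2]
[ 0.98891814  0.83003454 -0.06975592]
tab 90 [385.81111111 173.88888889] ((0.5739439725875854, -0.2675848603248596), (0.059547796845436096, 0.00846240483224392), 9.653274536132812)
tab 30 [402.53333333 171.4       ] ((0.5805338621139526, -0.31403693556785583), (0.02649354748427868, 0.0034973090514540672), 12.403982162475586)
rim 411 [354.84671533 181.45498783] ((0.5604957938194275, -0.17928360402584076), (0.14712032675743103, 0.17823094129562378), 10.286165237426758)
rim 708 [350.88135593 186.32062147] ((0.5463433861732483, -0.17590317130088806), (0.04868423193693161, 0.10986927896738052), 7.038076877593994)
```

View pics/top2.png

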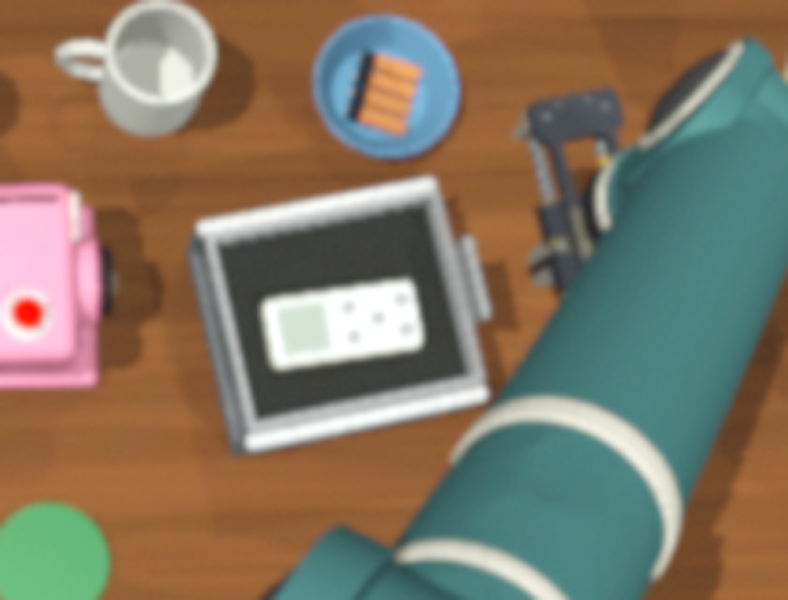

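The picture shows the tier flush inside the frame, with the tab at (478,278) and the remote lying on it at (343,325). It was stopped hard at 25 N, and the tier centre now coincides with the tray centre, so it is home. On to the shutter.

Call:
play_rows(
  targets=[
    {"travel": [0,0,-35],"rotation": [0,0,0],"jaw": 0},
    {"travel": [0,0,-70],"rotation": [0,0,0],"jaw": 0},
    {"travel": [0,0,-105],"rotation": [0,0,0],"jaw": 0},
    {"travel": [30,0,-105],"rotation": [0,0,0],"jaw": 0},
    {"travel": [68,0,-105],"rotation": [0,0,0],"jaw": 0},
  ],
)

```text
time: 6.45
tcp_pos: [0.5726, -0.2559, 0.2119]
eef_rot: [[-0.174, 0.985, 0.004], [0.985, 0.174, -0.002], [-0.003, 0.003, -1.0]]
force: [-0.2, 0.6, -0.0]
width: 0.0003
grasp_force: 0.0
```

Call:
play_rows(
  targets=[
    {"travel": [39,0,0],"rotation": [0,0,0],"jaw": 0},
    {"travel": [78,0,0],"rotation": [0,0,0],"jaw": 0},
    {"travel": [117,0,0],"rotation": [0,0,0],"jaw": 0},
    {"travel": [156,0,0],"rotation": [0,0,0],"jaw": 0},
    {"travel": [195,0,0],"rotation": [0,0,0],"jaw": 0},
  ],
)

```text
time: 6.87
tcp_pos: [0.5362, -0.0588, 0.2093]
eef_rot: [[-0.18, 0.984, -0.001], [0.984, 0.18, 0.001], [0.002, -0.001, -1.0]]
force: [1.5, -0.1, -0.6]
width: 0.0004
grasp_force: 0.0
```

Call:
play_rows(
  targets=[
    {"travel": [39,0,0],"rotation": [0,0,0],"jaw": 0},
    {"travel": [78,0,0],"rotation": [0,0,0],"jaw": 0},
    {"travel": [117,0,0],"rotation": [0,0,0],"jaw": 0},
    {"travel": [156,0,0],"rotation": [0,0,0],"jaw": 0},
    {"travel": [195,0,0],"rotation": [0,0,0],"jaw": 0},
  ],
)

```text
time: 7.28
tcp_pos: [0.5008, 0.1326, 0.2095]
eef_rot: [[-0.18, 0.984, -0.002], [0.984, 0.18, 0.001], [0.001, -0.001, -1.0]]
force: [1.6, 0.6, -0.6]
width: 0.0007
grasp_force: 0.0
```

```bash
python3 -c "
from h import *
plan([.486,.2395,.2],100.3)"
```

```text
t=7.28 p=[0.5008 0.1326 0.2095] F=[ 1.6  0.6 -0.6] w=0.001 | travel [107.8   4.7   9.6] rot [-0.1 -0.1  0.1]
```

Call:
play_rows(
  targets=[
    {"travel": [36,1.5,0],"rotation": [0,0,0],"jaw": 0},
    {"travel": [72,3,0],"rotation": [0,0,0],"jaw": 0},
    {"travel": [108,4.7,10],"rotation": [-0.1,-0.1,0],"jaw": 0},
    {"travel": [108,4.7,40],"rotation": [-0.1,-0.1,0],"jaw": 0},
    {"travel": [108,4.7,65],"rotation": [-0.1,-0.1,0],"jaw": 0},
  ],
)

```text
time: 7.7
tcp_pos: [0.4861, 0.241, 0.1437]
eef_rot: [[-0.186, 0.983, 0.001], [0.983, 0.186, 0.0], [0.0, 0.001, -1.0]]
force: [-0.7, -1.1, -1.4]
width: 0.0004
grasp_force: 0.0
```

Call:
play_rows(
  targets=[
    {"travel": [0,0,4],"rotation": [0,0,0],"jaw": 0},
    {"travel": [0,0,8],"rotation": [0,0,0],"jaw": 0},
    {"travel": [0,0,8],"rotation": [0,0,0],"jaw": 0},
    {"travel": [0,0,8],"rotation": [0,0,0],"jaw": 0},
    {"travel": [0,0,8],"rotation": [0,0,0],"jaw": 0},
  ],
)

```text
time: 8.12
tcp_pos: [0.4891, 0.2371, 0.138]
eef_rot: [[-0.178, 0.984, 0.004], [0.984, 0.178, 0.0], [-0.001, 0.004, -1.0]]
force: [-0.3, -0.1, -0.2]
width: 0.0001
grasp_force: 0.0
```

```bash
python3 -c "
from h import *
plan([.486,.2395,.131],100.3)
im,d,W=shot('scene'); cv2.imwrite('pics/sc2.png',cv2.resize(im[100:240,220:406,::-1],(797,600),interpolation=cv2.INTER_CUBIC))"
```

```text
t=8.12 p=[0.4891 0.2371 0.138 ] F=[-0.3 -0.1 -0.2] w=0.000 | travel [ 2.9 -2.7  7. ] rot [ 0.2  0.  -0. ]
```

View pics/sc2.png

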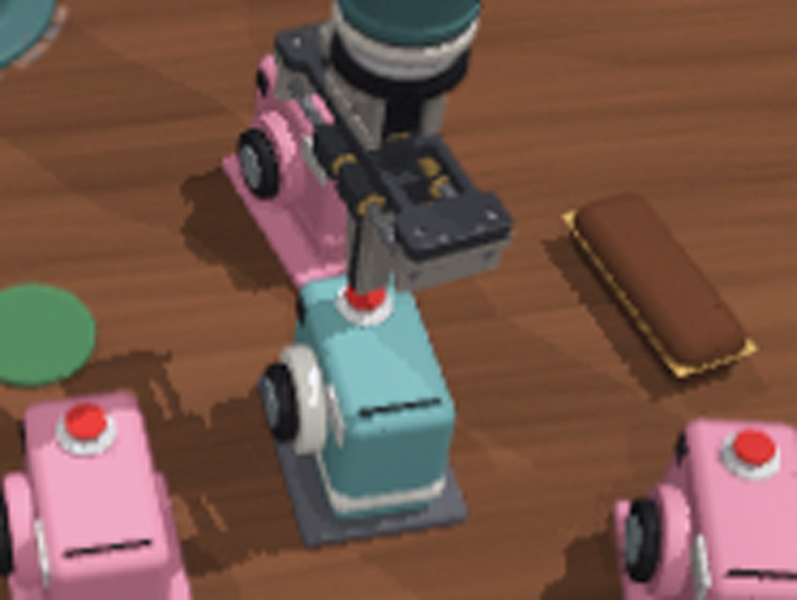

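The fingertips (370,275) sit just above the turquoise camera's red button (365,298).

Call:
play_rows(
  targets=[
    {"travel": [1,-1,0],"rotation": [0,0,0],"jaw": 0},
    {"travel": [3,-3,1],"rotation": [0,0,0],"jaw": 0},
    {"travel": [3,-3,3],"rotation": [0.1,0,0],"jaw": 0},
    {"travel": [3,-3,5],"rotation": [0.1,0,0],"jaw": 0},
    {"travel": [3,-3,5],"rotation": [0.1,0,0],"jaw": 0},
  ],
)

```text
time: 8.58
tcp_pos: [0.4844, 0.2394, 0.1311]
eef_rot: [[-0.179, 0.984, -0.0], [0.984, 0.179, -0.002], [-0.002, -0.001, -1.0]]
force: [-0.1, 0.6, -0.3]
width: 0.0007
grasp_force: 0.0
```

Call:
play_rows(
  targets=[
    {"travel": [0,0,1],"rotation": [0,0,0],"jaw": 0},
    {"travel": [0,0,1],"rotation": [0,0,0],"jaw": 0},
    {"travel": [0,0,2],"rotation": [0,0,0],"jaw": 0},
    {"travel": [0,0,2],"rotation": [0,0,0],"jaw": 0},
    {"travel": [0,0,2],"rotation": [0,0,0],"jaw": 0},
  ],
)

```text
time: 9.0
tcp_pos: [0.4848, 0.2394, 0.1295]
eef_rot: [[-0.179, 0.984, 0.0], [0.984, 0.179, -0.002], [-0.002, -0.0, -1.0]]
force: [1.1, -0.1, -0.4]
width: 0.0005
grasp_force: 0.0
```

Call:
play_rows(
  targets=[
    {"travel": [0,0,0.5],"rotation": [0,0,0],"jaw": 0},
    {"travel": [0,0,1],"rotation": [0,0,0],"jaw": 0},
    {"travel": [0,0,1.5],"rotation": [0,0,0],"jaw": 0},
    {"travel": [0,0,1.5],"rotation": [0,0,0],"jaw": 0},
    {"travel": [0,0,1.5],"rotation": [0,0,0],"jaw": 0},
  ],
)

```text
time: 9.42
tcp_pos: [0.4847, 0.2394, 0.1281]
eef_rot: [[-0.179, 0.984, 0.0], [0.984, 0.179, -0.002], [-0.002, -0.0, -1.0]]
force: [0.1, 0.5, 0.1]
width: 0.0004
grasp_force: 0.0
```

Call:
play_rows(
  targets=[
    {"travel": [0,0,0.5],"rotation": [0,0,0],"jaw": 0},
    {"travel": [0,0,1],"rotation": [0,0,0],"jaw": 0},
    {"travel": [0,0,1.5],"rotation": [0,0,0],"jaw": 0},
    {"travel": [0,0,1.5],"rotation": [0,0,0],"jaw": 0},
    {"travel": [0,0,1.5],"rotation": [0,0,0],"jaw": 0},
  ],
)

```text
time: 9.83
tcp_pos: [0.4848, 0.2394, 0.1266]
eef_rot: [[-0.179, 0.984, 0.0], [0.984, 0.179, -0.002], [-0.002, -0.0, -1.0]]
force: [0.0, 0.0, -1.0]
width: 0.0003
grasp_force: 0.0
```

Call:
play_rows(
  targets=[
    {"travel": [0,0,0.5],"rotation": [0,0,0],"jaw": 0},
    {"travel": [0,0,1],"rotation": [0,0,0],"jaw": 0},
    {"travel": [0,0,1],"rotation": [0,0,0],"jaw": 0},
    {"travel": [0,0,1],"rotation": [0,0,0],"jaw": 0},
    {"travel": [0,0,1],"rotation": [0,0,0],"jaw": 0},
  ],
)

```text
time: 10.25
tcp_pos: [0.4848, 0.2394, 0.1256]
eef_rot: [[-0.179, 0.984, 0.0], [0.984, 0.179, -0.002], [-0.002, 0.0, -1.0]]
force: [-0.3, 0.0, 0.9]
width: 0.0002
grasp_force: 0.2
```

Call:
play_rows(
  targets=[
    {"travel": [0,0,0.5],"rotation": [0,0,0],"jaw": 0},
    {"travel": [0,0,1],"rotation": [0,0,0],"jaw": 0},
    {"travel": [0,0,1],"rotation": [0,0,0],"jaw": 0},
    {"travel": [0,0,1],"rotation": [0,0,0],"jaw": 0},
    {"travel": [0,0,1],"rotation": [0,0,0],"jaw": 0},
  ],
)

```text
time: 10.67
tcp_pos: [0.4848, 0.2394, 0.1246]
eef_rot: [[-0.179, 0.984, 0.0], [0.984, 0.179, -0.002], [-0.002, 0.0, -1.0]]
force: [0.6, -0.0, 1.0]
width: 0.0004
grasp_force: 0.6
```

Call:
play_rows(
  targets=[
    {"travel": [0,0,0.5],"rotation": [0,0,0],"jaw": 0},
    {"travel": [0,0,1],"rotation": [0,0,0],"jaw": 0},
    {"travel": [0,0,1],"rotation": [0,0,0],"jaw": 0},
    {"travel": [0,0,1],"rotation": [0,0,0],"jaw": 0},
    {"travel": [0,0,1],"rotation": [0,0,0],"jaw": 0},
  ],
)

```text
time: 11.08
tcp_pos: [0.4848, 0.2394, 0.1236]
eef_rot: [[-0.179, 0.984, 0.0], [0.984, 0.179, -0.002], [-0.002, 0.0, -1.0]]
force: [-1.0, -0.0, 1.8]
width: 0.0003
grasp_force: 0.9
```

Call:
play_rows(
  targets=[
    {"travel": [0,0,0.5],"rotation": [0,0,0],"jaw": 0},
    {"travel": [0,0,1],"rotation": [0,0,0],"jaw": 0},
    {"travel": [0,0,1],"rotation": [0,0,0],"jaw": 0},
    {"travel": [0,0,1],"rotation": [0,0,0],"jaw": 0},
    {"travel": [0,0,1],"rotation": [0,0,0],"jaw": 0},
  ],
)

```text
time: 11.5
tcp_pos: [0.4848, 0.2394, 0.1226]
eef_rot: [[-0.179, 0.984, 0.0], [0.984, 0.179, -0.002], [-0.002, 0.0, -1.0]]
force: [0.6, 0.3, 2.7]
width: 0.0006
grasp_force: 1.1
```

Call:
play_rows(
  targets=[
    {"travel": [0,0,0.2],"rotation": [0,0,0],"jaw": 0},
    {"travel": [0,0,0.5],"rotation": [0,0,0],"jaw": 0},
    {"travel": [0,0,0.5],"rotation": [0,0,0],"jaw": 0},
    {"travel": [0,0,0.5],"rotation": [0,0,0],"jaw": 0},
    {"travel": [0,0,0.5],"rotation": [0,0,0],"jaw": 0},
  ],
)

```text
time: 11.92
tcp_pos: [0.4848, 0.2394, 0.1221]
eef_rot: [[-0.179, 0.984, 0.0], [0.984, 0.179, -0.002], [-0.002, 0.0, -1.0]]
force: [0.1, 0.2, 1.4]
width: 0.0002
grasp_force: 1.3
```

Call:
play_rows(
  targets=[
    {"travel": [0,0,0.2],"rotation": [0,0,0],"jaw": 0},
    {"travel": [0,0,0.4],"rotation": [0,0,0],"jaw": 0},
    {"travel": [0,0,0.4],"rotation": [0,0,0],"jaw": 0},
    {"travel": [0,0,0.4],"rotation": [0,0,0],"jaw": 0},
    {"travel": [0,0,0.4],"rotation": [0,0,0],"jaw": 0},
  ],
)

```text
time: 12.33
tcp_pos: [0.4848, 0.2394, 0.1217]
eef_rot: [[-0.179, 0.984, 0.0], [0.984, 0.179, -0.002], [-0.002, 0.0, -1.0]]
force: [-0.9, -0.1, 3.2]
width: 0.0004
grasp_force: 1.4
```

Call:
play_rows(
  targets=[
    {"travel": [0,0,0.3],"rotation": [0,0,0],"jaw": 0},
    {"travel": [0,0,0.3],"rotation": [0,0,0],"jaw": 0},
    {"travel": [0,0,0.3],"rotation": [0,0,0],"jaw": 0},
    {"travel": [0,0,0.3],"rotation": [0,0,0],"jaw": 0},
    {"travel": [0,0,0.3],"rotation": [0,0,0],"jaw": 0},
  ],
)

```text
time: 12.75
tcp_pos: [0.4848, 0.2394, 0.1215]
eef_rot: [[-0.179, 0.984, 0.0], [0.984, 0.179, -0.002], [-0.002, 0.0, -1.0]]
force: [-1.1, -0.7, 4.0]
width: -0.0
grasp_force: 2.5
```

Call:
play_rows(
  targets=[
    {"travel": [0,0,0.3],"rotation": [0,0,0],"jaw": 0},
    {"travel": [0,0,0.3],"rotation": [0,0,0],"jaw": 0},
    {"travel": [0,0,0.3],"rotation": [0,0,0],"jaw": 0},
    {"travel": [0,0,0.3],"rotation": [0,0,0],"jaw": 0},
    {"travel": [0,0,0.3],"rotation": [0,0,0],"jaw": 0},
  ],
)

```text
time: 13.17
tcp_pos: [0.4848, 0.2395, 0.1215]
eef_rot: [[-0.179, 0.984, 0.0], [0.984, 0.179, -0.001], [-0.001, 0.0, -1.0]]
force: [-1.8, 0.0, 7.0]
width: 0.0004
grasp_force: 3.6
```

At the halfway stop (about 7 N). I hold it there, then press fully.

Call:
play_rows(
  targets=[
    {"travel": [0,0,0],"rotation": [0,0,0],"jaw": 0},
    {"travel": [0,0,0],"rotation": [0,0,0],"jaw": 0},
    {"travel": [0,0,0],"rotation": [0,0,0],"jaw": 0},
    {"travel": [0,0,0],"rotation": [0,0,0],"jaw": 0},
    {"travel": [0,0,0],"rotation": [0,0,0],"jaw": 0},
  ],
)

```text
time: 13.58
tcp_pos: [0.4848, 0.2395, 0.1214]
eef_rot: [[-0.179, 0.984, 0.0], [0.984, 0.179, -0.001], [-0.001, 0.0, -1.0]]
force: [-1.7, 0.4, 7.1]
width: 0.0004
grasp_force: 3.6
```

Call:
play_rows(
  targets=[
    {"travel": [0,0,0],"rotation": [0,0,0],"jaw": 0},
    {"travel": [0,0,0],"rotation": [0,0,0],"jaw": 0},
    {"travel": [0,0,0],"rotation": [0,0,0],"jaw": 0},
    {"travel": [0,0,0],"rotation": [0,0,0],"jaw": 0},
    {"travel": [0,0,0],"rotation": [0,0,0],"jaw": 0},
  ],
)

```text
time: 14.0
tcp_pos: [0.4848, 0.2394, 0.1215]
eef_rot: [[-0.179, 0.984, 0.0], [0.984, 0.179, -0.001], [-0.001, 0.0, -1.0]]
force: [-1.0, 0.3, 7.3]
width: 0.0008
grasp_force: 3.6
```

Call:
play_rows(
  targets=[
    {"travel": [0,0,0],"rotation": [0,0,0],"jaw": 0},
    {"travel": [0,0,0],"rotation": [0,0,0],"jaw": 0},
    {"travel": [0,0,0],"rotation": [0,0,0],"jaw": 0},
    {"travel": [0,0,0],"rotation": [0,0,0],"jaw": 0},
    {"travel": [0,0,0],"rotation": [0,0,0],"jaw": 0},
  ],
)

```text
time: 14.42
tcp_pos: [0.4848, 0.2395, 0.1215]
eef_rot: [[-0.179, 0.984, 0.0], [0.984, 0.179, -0.001], [-0.001, 0.0, -1.0]]
force: [-1.1, 0.3, 7.5]
width: 0.0005
grasp_force: 3.6
```

Call:
play_rows(
  targets=[
    {"travel": [0,0,2],"rotation": [0,0,0],"jaw": 0},
    {"travel": [0,0,4],"rotation": [0,0,0],"jaw": 0},
    {"travel": [0,0,5.5],"rotation": [0,0,0],"jaw": 0},
    {"travel": [0,0,5.5],"rotation": [0,0,0],"jaw": 0},
    {"travel": [0,0,5.5],"rotation": [0,0,0],"jaw": 0},
  ],
)

```text
time: 14.83
tcp_pos: [0.4849, 0.2395, 0.1171]
eef_rot: [[-0.179, 0.984, 0.0], [0.984, 0.179, -0.001], [-0.001, -0.0, -1.0]]
force: [-4.8, -1.5, 17.6]
width: 0.0006
grasp_force: 8.9
```

The button is at the bottom (17.6 N, 4.4 mm further down). I hold briefly, then lift off.

Call:
play_rows(
  targets=[
    {"travel": [0,0,0],"rotation": [0,0,0],"jaw": 0},
    {"travel": [0,0,0],"rotation": [0,0,0],"jaw": 0},
    {"travel": [0,0,-5],"rotation": [0,0,0],"jaw": 0},
    {"travel": [0,0,-15],"rotation": [0,0,0],"jaw": 0},
    {"travel": [0,0,-40],"rotation": [0,0,0],"jaw": 0},
  ],
)

```text
time: 15.25
tcp_pos: [0.4827, 0.2383, 0.1535]
eef_rot: [[-0.179, 0.984, -0.004], [0.984, 0.179, -0.006], [-0.005, -0.005, -1.0]]
force: [0.1, 0.5, -0.9]
width: 0.0006
grasp_force: 0.0
```

Call:
play_rows(
  targets=[
    {"travel": [0,0,-30],"rotation": [0,0,0],"jaw": 0},
    {"travel": [0,0,-50],"rotation": [0,0,0],"jaw": 0},
    {"travel": [0,0,-50],"rotation": [0,0,0],"jaw": 0},
    {"travel": [0,0,-50],"rotation": [0,0,0],"jaw": 0},
    {"travel": [0,0,-50],"rotation": [0,0,0],"jaw": 0},
  ],
)

```text
time: 15.67
tcp_pos: [0.4839, 0.2393, 0.2046]
eef_rot: [[-0.179, 0.984, -0.001], [0.984, 0.179, -0.003], [-0.002, -0.002, -1.0]]
force: [-0.4, -0.2, -0.3]
width: 0.0003
grasp_force: 0.0
```

```bash
python3 -c "
from h import *
plan([.486,.2395,.2])
im,d,W=shot('scene'); cv2.imwrite('pics/sc3.png',cv2.resize(im[...,::-1],(800,600)))"
```

```text
t=15.67 p=[0.4839 0.2393 0.2046] F=[-0.4 -0.2 -0.3] w=0.000 | travel [-0.1  2.1  4.6]
```

View pics/sc3.png

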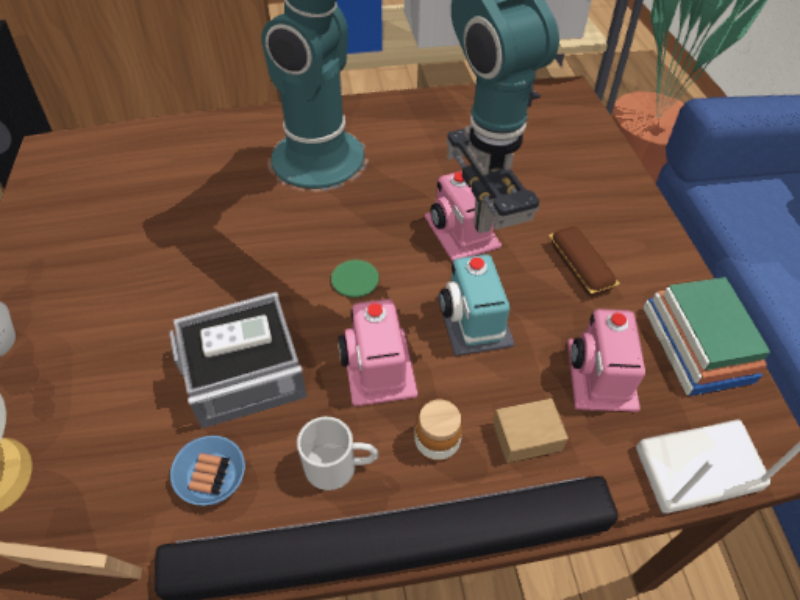

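The tier is home with the remote on it (235,337), the button is up (477,265), nothing else has moved and the arm is clear.

```bash
python3 -c "
from bench import robot
print(robot.job_done())"
```

```text
the job is handed in; nothing more can be done
None
```

The photo is taken and the job is handed in, though no verdict came back: I pushed the tier home with the remote on it, held the shutter halfway for over a second, pressed it to the bottom and released it, and saw nothing else moved in the last picture.

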